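# Set the photometer dial to its datum line, close the light shield and take the reading

### The job

Take a reading of the vial that already sits in the well of the bench photometer: with a fingertip against the side of its finger bar, push the dial round until its white index line meets the long line with the dot on the graduated ring, and push the sliding light shield fully home over the well. Only then press the round read key right down and let it come back up. Do not grip the finger bar, do not turn the graduated ring, and leave the two loose vials and the small bottle standing where they are.

Things in the scene. Friction and masses are not known exactly. Their poses are not given: they have to be found in the camera images.
- photometer: Bench photometer, white with a flat grey deck, 200 (x) x 300 (y) x 85 mm high, fast on the worktop. Origin: centre of its underside; x to its back (away from the operator), y to its left, z up. Deck: black dial in an aluminium ring at the right; at the left the well (x 45, y 85 mm; vial inside, cap below deck), light shield between 9 mm high rails (70 mm over all) and, in front, the read key.
- dial_axis (a point): Point on the vertical turning axis of dial and graduated ring, fixed in the photometer at x = 5, y = -68 mm, at the height of the dial disc's flat top face, 93 mm above the worktop.
- wavelength_dial (a joint): Angle of the dial, rad, counter-clockwise positive from above; at 0 the index line points to the photometer's front (-x). Stops at -1.75 and 1.75, starts between -1.3 and -0.5. Friction 0.12 N m (about 4 N at the bar); stays where it is left, no detents. Black disc 111 mm across, on it a grey hub (34 mm across, 28 mm high) and one radial bar. Turned by pushing a flank of the bar sideways.
- dial_index (a point): Outer end of the dial's white index line, at the rim of the disc, 55.5 mm from the axis, level with the disc's top face. The line runs along the bar's top and on to the rim. Frame turns with the dial: its -x points from the axis outward along the line.
- bar_mid (a point): Middle of the finger bar, which runs from the hub to 44 mm from the dial axis along the index line: this point is 34 mm from the axis, 11 mm above the disc's top face (104 mm above the worktop), 14 mm below the bar's top. Its upright flanks lie 7 mm to either side. Frame turns with the dial: -x outward along the bar.
- graduated_ring (a joint): Angle of the graduated ring, rad, same sense and zero as the dial's: at 0 its dotted long line points to the photometer's front. Between 0 and 1.0, clamped by stiff friction, to be left so. When the dial's angle equals it, the index line meets the dotted line.
- datum_line (a point): Inner end of the target line on the aluminium ring (144 mm across, top 90 mm above the worktop), 56.5 mm from the dial axis. The ring has thin black lines every 10 degrees, every third longer; the target is the longest and boldest (11 mm), the only one that ends in a round dot (6 mm), near the ring's edge. Frame turns with the ring: -x outward along the line.
- light_shield (a joint): Travel of the light shield, m: starts at 0 to 0.008 (open, well uncovered); 0.050 = fully home over the well, at its stop. It slides to the photometer's back (+x), friction about 2 N, stays where it is left.
- shield_push (a point): Middle of the upright ribbed front face of the shield's thumb ramp: face 42 mm wide (along photometer y), looks to the photometer's front (-x), from 90 to 107 mm above the worktop; this point is at 100 mm. Push it to +x; behind it the ramp slopes down. The shield is a dark steel plate 56 x 58 mm, top 90 mm above the worktop, reaching 16 mm in front of this face.
- read_key (a joint): Travel of the read key, m, downwards: 0 = up, 0.005 = right down; a spring (4.5 N at full travel) brings it back up.
- read_key_top (a point): Centre of the top of the round white read key (26 mm across, in a black collar), at x = -75, y = 85 mm of the photometer.
- next_vial: Loose capped vial, 23 mm across, 46 mm high, on the photometer's deck at the back between dial and well. Leave it. Origin: centre of its underside.
- blank_vial: Loose capped vial, 23 mm across, 46 mm high, on the worktop left of the photometer. Leave it. Origin: centre of its underside.
- diluent_bottle: Loose small white bottle, 35 mm across, 66 mm high, on the worktop left of the photometer. Leave it. Origin: centre of its underside.
Mind the look-alikes: they are no part of the job. What is shaped like the diluent_bottle but purple or turquoise is not meant.

How it is judged:
By the outcome, as a careful person would: the job done as asked, in the order asked, and still so for the second after the job is handed in, with the robot touching nothing.
It also fails if it takes over 58 s, if anything falls off the work surface, if the arm or the gripper's body presses on something with over 40 N, if the wrist force passes 120 N, or if a joint passes its speed limit or range.

### The arm

A 7-joint arm with a two-finger parallel gripper is mounted at the origin on a cart in front of the work surface, level with it; the furniture and walls round the work are solid. World frame = base frame: x ahead of the robot, y to its left, z up, the work surface at z = 0. Lengths are in m, angles in rad, forces in N, time in s.
With the tool pointing down it reaches from about 0.425 to 0.875 m from the base axis. Payload 9.9 kg.
Tool frame: the origin (TCP) lies midway between the tips of the shut fingers; the grasp point (between the pads) lies grasp_offset behind it (grasp_offset is the distance from the TCP to the grasp point, in m); z points along the fingers, y is the line along which they close (so a half turn about z gives the same grasp; the last joint's range is limited). The gripper opens to 85 mm and grips with 20 to 120 N. Pads are 22 mm wide; open, the fingers measure 114 mm over their backs; the gripper's body (76 mm by 85 mm) begins 54 mm behind the grasp point. The pads swing forward as they close: fully open they stand 13 mm farther back than shut.
Start: joints at [-1.397, 0.576, 0.025, 1.437, -0.015, 1.129, -0.057], TCP at [0.172, 0.653, 0.231] pointing down, gripper open.
Joint ranges: [-2.76, 2.76], [-0.34, 2.15], [-1.52, 1.57], [0.19, 2.46], [-1.09, 4.23], [0.17, 1.99], [-2.82, 2.82]. Speed limits (rad/s): [2.22, 2.22, 3.01, 3.01, 3.14, 3.14, 3.14].

### API

Orientations are given as a unit quaternion [w, x, y, z].
In Python, from rig import observe, camera, calibration, sign_off, grasp_offset gives the robot as it stands. The module is installed in compiled form; this text tells all that it offers.
- The arm moves only by the tool carry_out, never from a script. Its argument "commands" is a list of rows, each an object with "hand": the opening, from -1 (shut) to 1 (fully open); "offset": the shift along the tool's x, y, z in m, a list of three; "roll": the turn about the tool's z in rad. A call has 1 to 5 rows; each row is the pose to reach, as a shift and turn from the pose commanded when the call began, along the tool's axes at that moment; what a row does not reach only later rows make up. A row lasts 1/10 s, in which the tool goes at most 50 mm and 8.59 degrees, less where a joint would pass 70% of its speed; a pose out of reach is approached as far as the arm can. A call with a gripper value outside its range is refused whole. The fingers move at their own pace and stop on an object; "newtons" is the grip in N (left out, the last holds). Time passes only in rows, so rows that repeat a pose let the fingers close. It gives the time, the measured TCP pose, the force, the opening and the grip force at its end, in the units of the state.
- observe(): the state, without advancing time (a new reading comes with each control period).
- camera(name): name is "scene" or "top"; returns the picture (400x640x3 uint8, blue, green, red); there is no depth.
- calibration(name): a dict with "fx", "fy", "cx", "cy" (pixels), "eye" and "attitude" of the camera in the world. Camera axes: x right, y up, looking along -z (the intrinsics and any distortion apply to the point x, -y, -z); pixel columns grow to the right and rows downward; lengths in m; the calibration is good to about 2 mm. A picture is of the moment at which its call begins. calibration takes no time and is no camera call.
- sign_off(): hands the job in; it is judged then, once.
The state is a dict: "time_s": time; "q": joint angles; "joint_vel": joint speeds; "effort": joint torques, N m; "tcp_pos": TCP position; "tcp_rot": TCP orientation; "wrist_force": force on the tool from outside, world axes, zero at the start; "moment": the same for the moment, N m; "opening": finger opening in m; "gripper_force": force on a finger pad.
Only numpy, scipy, OpenCV 4.12 (cv2) and the standard library are available. Lean on these libraries where they do the work, as an engineer would, in place of code of your own. Each camera call takes 0.05 s, during which the arm holds its last target. There are 200 camera calls.

## Working session

There is one attempt and no reset: what is moved stays moved. The work goes in short steps, Python scripts to look and compute and a tool call to move; the robot and the scene stay as the last step left them, time stands still between calls to the robot, and variables do not carry over. Pictures are saved under pics/ and viewed, at most 10 in all, crops included, and the job is handed in when it is done.

Besides the shell and the picture viewer there is one more tool, called after "Request:" in YAML: its name, and indented under it one key for each argument. carry_out: Moves the arm, as the interface text tells. Its arguments: {"type":"object","properties":{"commands":{"type":"array","items":{"type":"object","properties":{"hand":{"type":"number"},"offset":{"type":"array","items":{"type":"number"}},"roll":{"type":"number"}}}},"newtons":{"type":"number"}},"required":["commands"]}

```bash
mkdir -p pics
python3 - <<'E'
from rig import *
import cv2
s=observe()
print(s['time_s'],s['tcp_pos'],s['tcp_rot'],s['opening'],grasp_offset)
for n in("scene","top"):
    cv2.imwrite(f"pics/{n}0.png",camera(n)); print(n,calibration(n))
E
```

```text
0.0 [0.1719908  0.65225795 0.23042986] [-5.24781659e-05  1.28538289e-01  9.91704205e-01 -8.21316772e-04] 0.0853357503670057 0.0187
scene {'fx': 398.73883208778983, 'fy': 398.73883208778983, 'cx': 314.539501228723, 'cy': 201.06303074710888, 'eye': array([0.25221209, 0.64974227, 0.6687161 ]), 'attitude': array([-0.27062384, -0.11360542,  0.38769994,  0.87381079])}
top {'fx': 464.1603730926164, 'fy': 464.1603730926164, 'cx': 328.21174050262135, 'cy': 191.40450770042898, 'eye': array([0.40019274, 0.10831764, 1.05451296]), 'attitude': array([-0.69506587, -0.06439488,  0.0734836 ,  0.71227585])}
```

View pics/top0.png

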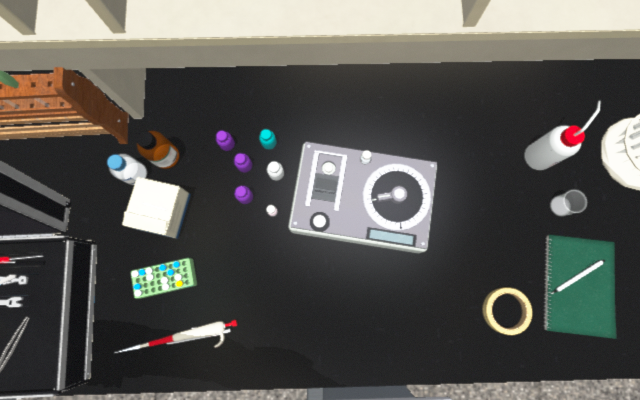

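View pics/scene0.png

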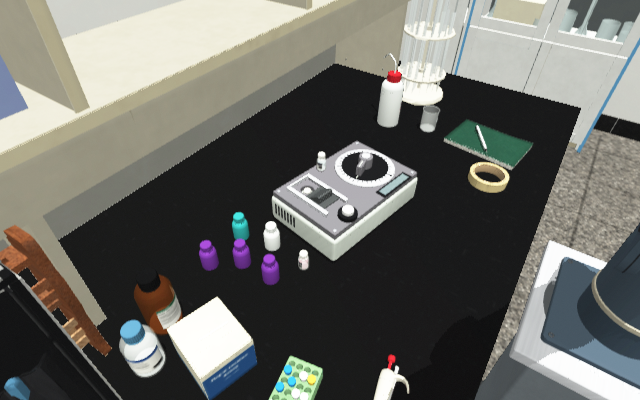

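The top view shows the photometer at about pixels (290-437, 142-250), dial ring at (397,196), index bar pointing left, read key at (319,221), shield at (325,188). The white bottle (275,171) and small vial (271,211) stand left of it, along with purple and turquoise look-alikes.

```bash
cat > h.py <<'E'
import numpy as np, cv2
from scipy.spatial.transform import Rotation as R
from rig import *
def RW(q): return R.from_quat([q[1],q[2],q[3],q[0]])
def ray(n,u,v):
    c=calibration(n); d=RW(c['attitude']).apply([(u-c['cx'])/c['fx'],-(v-c['cy'])/c['fy'],-1]); return c['eye'],d
def on(n,u,v,z):
    e,d=ray(n,u,v); return e+d*(z-e[2])/d[2]
def px(n,p):
    c=calibration(n); x=RW(c['attitude']).inv().apply(np.asarray(p)-c['eye']); return np.array([c['cx']+c['fx']*x[0]/-x[2], c['cy']+c['fy']*x[1]/x[2]])
E
python3 - <<'E'
from h import *
im=cv2.imread('pics/top0.png')
c=im[135:260,280:445]; cv2.imwrite('pics/crop0.png',cv2.resize(c,None,fx=4.8,fy=4.8,interpolation=cv2.INTER_CUBIC))
g=im.min(2)
m=((g>205)*255).astype(np.uint8); m[:135]=0;m[260:]=0;m[:,:290]=0;m[:,440:]=0
for k in cv2.findContours(m,cv2.RETR_EXTERNAL,cv2.CHAIN_APPROX_NONE)[0]:
    if len(k)<12: continue
    (x,y),a,t=cv2.fitEllipse(k); print(len(k),round(x,1),round(y,1),np.round(a,1),on('top',x,y,.09).round(4))
E
```

```text
33 319.1 220.7 [11.2 11.5] [0.5288 0.1141 0.09  ]
190 396.4 196.5 [65.4 68. ] [ 0.5765 -0.0507  0.09  ]
33 328.1 168.1 [11.  12.6] [0.6417 0.0923 0.09  ]
32 365.7 156.5 [ 8.8 12.6] [0.6656 0.0107 0.09  ]
278 325.4 182.6 [33.9 74.9] [0.6102 0.099  0.09  ]
436 288.6 228.6 [54.1 59.6] [0.5137 0.178  0.09  ]
```

View pics/crop0.png

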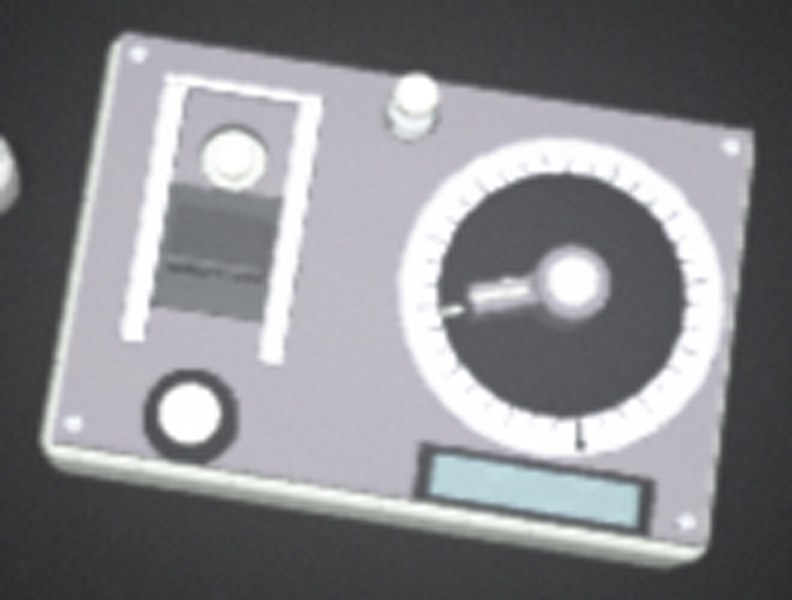

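The crop shows: index line meeting the rim at crop (450,312), i.e. pixel (373.8,200); the long line with dot straight down at crop (578,418)-(581,447), i.e. pixels (400.4,222)-(401,228); shield ribbed face at about crop (213,268); key at crop (190,413).

```bash
cat >> h.py <<'E'
A=np.array([.5765,-.0507]); K=np.array([.5288,.1141])
v=A-K; yaw=np.arctan2(v[1],v[0])-np.arctan2(-153,80)
Rz=lambda a: np.array([[np.cos(a),-np.sin(a)],[np.sin(a),np.cos(a)]])
O=(A+K)/2-Rz(yaw)@[-35,8.5]*1 if 0 else (A+K)/2-Rz(yaw)@np.array([-.035,.0085])
def W(x,y): return O+Rz(yaw)@np.array([x,y])/1000
def ang(p): # dial angle of world xy
    d=Rz(-yaw)@(np.asarray(p)[:2]-W(5,-68)); return np.arctan2(-d[1],-d[0]), np.hypot(*d)*1000
E
python3 - <<'E'
from h import *
print('yaw',np.degrees(yaw),'O',O,'axis',W(5,-68))
for n,u,v,z in[('idx',373.75,200,.093),('din',400.4,222.1,.09),('dot',401,228.1,.09)]: print(n,ang(on('top',u,v,z)))
p=on('top',280+213/4.8,135+268/4.8,.1)[:2]; print('face',p,Rz(-yaw)@(p-O)*1000)
print('corner scene check', [px('scene',[*W(*a),.09]).round(1) for a in((-75,85),(5,-68),(45,85))])
s=observe();print(RW(s['tcp_rot']).as_matrix().round(3))
E
```

```text
yaw -11.46132952326361 O [0.58526306 0.01641477] axis [ 0.57665131 -0.05122278]
idx (np.float64(-1.2275381413441389), np.float64(49.75949742591402))
din (np.float64(0.2884300553003064), np.float64(55.085465188913076))
dot (np.float64(0.28009109188533665), np.float64(67.71762860727489))
face [0.59027027 0.10157381] [-12.01429035  84.45584839]
corner scene check [array([345.6, 213.2]), array([363.9, 165.7]), array([306. , 186.4])]
[[-0.967  0.255 -0.   ]
 [ 0.255  0.967 -0.001]
 [-0.    -0.001 -1.   ]]
```

Request:
carry_out:
  commands:
    - {"hand":-1,"offset":[-0.033,-0.03,0],"roll":0}
    - {"hand":-1,"offset":[-0.066,-0.06,0],"roll":0}
    - {"hand":-1,"offset":[-0.099,-0.09,0],"roll":0}
    - {"hand":-1,"offset":[-0.132,-0.12,0],"roll":0}
    - {"hand":-1,"offset":[-0.165,-0.15,0],"roll":0}
  newtons: 20

```text
time_s: 0.6
tcp_pos: [0.294, 0.4638, 0.231]
tcp_rot: [-0.0, 0.128, 0.992, -0.0]
wrist_force: [1.5, -0.3, 0.4]
opening: 0.0123
gripper_force: 0.0
```

Request:
carry_out:
  commands:
    - {"hand":-1,"offset":[-0.033,-0.03,0],"roll":0}
    - {"hand":-1,"offset":[-0.066,-0.06,0],"roll":0}
    - {"hand":-1,"offset":[-0.099,-0.09,0],"roll":0}
    - {"hand":-1,"offset":[-0.132,-0.12,0],"roll":0}
    - {"hand":-1,"offset":[-0.165,-0.15,0],"roll":0}

```text
time_s: 1.1
tcp_pos: [0.4152, 0.2768, 0.2312]
tcp_rot: [-0.0, 0.128, 0.992, -0.0]
wrist_force: [0.4, 0.2, 0.4]
opening: -0.0001
gripper_force: 0.0
```

Request:
carry_out:
  commands:
    - {"hand":-1,"offset":[-0.033,-0.03,0],"roll":0}
    - {"hand":-1,"offset":[-0.066,-0.06,0],"roll":0}
    - {"hand":-1,"offset":[-0.099,-0.09,0],"roll":0}
    - {"hand":-1,"offset":[-0.132,-0.12,0],"roll":0}
    - {"hand":-1,"offset":[-0.165,-0.15,0],"roll":0}

```text
time_s: 1.6
tcp_pos: [0.5366, 0.0897, 0.2312]
tcp_rot: [-0.0, 0.128, 0.992, -0.0]
wrist_force: [0.6, 0.3, 0.9]
opening: 0.0003
gripper_force: 0.0
```

Request:
carry_out:
  commands:
    - {"hand":-1,"offset":[-0.03,-0.028,0],"roll":0.145}
    - {"hand":-1,"offset":[-0.06,-0.056,0],"roll":0.29}
    - {"hand":-1,"offset":[-0.0895,-0.0826,0],"roll":0.435}
    - {"hand":-1,"offset":[-0.0895,-0.0826,0],"roll":0.58}
    - {"hand":-1,"offset":[-0.0895,-0.0826,0],"roll":0.725}

```text
time_s: 2.1
tcp_pos: [0.6017, -0.0131, 0.2307]
tcp_rot: [-0.0, 0.476, 0.88, -0.0]
wrist_force: [-0.2, 0.7, -0.1]
opening: -0.0003
gripper_force: 0.0
```

Request:
carry_out:
  commands:
    - {"hand":-1,"offset":[0,0,0.02],"roll":0.145}
    - {"hand":-1,"offset":[0,0,0.04],"roll":0.29}
    - {"hand":-1,"offset":[0,0,0.06],"roll":0.448}
    - {"hand":-1,"offset":[0,0,0.08],"roll":0.448}
    - {"hand":-1,"offset":[0,0,0.08],"roll":0.448}

```text
time_s: 2.6
tcp_pos: [0.5997, -0.0108, 0.1486]
tcp_rot: [-0.002, 0.656, 0.755, -0.002]
wrist_force: [-0.5, -0.1, 0.4]
opening: 0.0002
gripper_force: 0.0
```

Run:
```python
from h import *
for n,(a,b,c,d) in(('top',(120,260,280,445)),('scene',(100,250,260,430))):
    im=camera(n); cv2.imwrite(f'pics/{n}1.png',im)
    k=cv2.resize(im[a:b,c:d],(560,480) if n=='top' else (560,480),interpolation=cv2.INTER_CUBIC)
    L=k if n=='top' else np.vstack([L[:300],k[:300]])
    if n=='top': L=k; L0=k
    else: cv2.imwrite('pics/near1.png',np.hstack([cv2.resize(L0,(400,400)),cv2.resize(k,(400,400))]))
s=observe();print(s['tcp_pos'],s['q'],s['wrist_force'])
```

```text
[ 0.60135665 -0.01136287  0.15137028] [-0.33844078  0.58722323  0.44799692  1.75110581 -0.31732358  0.87635078
  0.39028191] [-0.35904196  0.05807461  0.16063747]
```

View pics/near1.png

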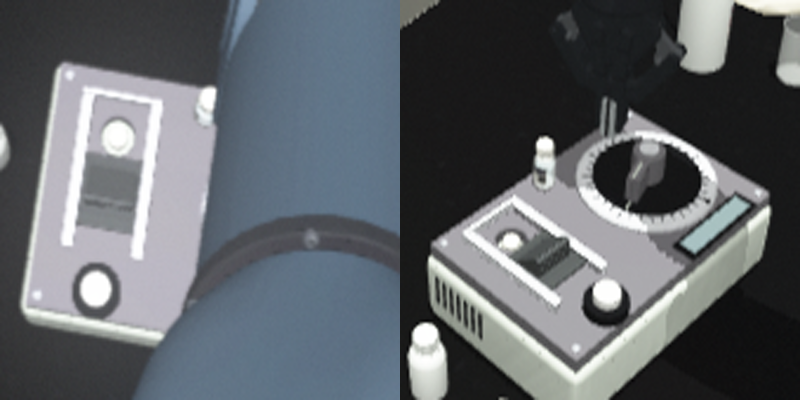

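The scene crop shows the shut fingertips (crop 607,125) behind the dial's bar, clear of the vial and the hub; the top view of the dial is hidden by the arm. Descend and push slowly until contact.

Request:
carry_out:
  commands:
    - {"hand":-1,"offset":[0,0,0.02],"roll":0}
    - {"hand":-1,"offset":[0,0,0.04],"roll":0}
    - {"hand":-1,"offset":[0,0,0.052],"roll":0}
    - {"hand":-1,"offset":[0,0,0.052],"roll":0}

```text
time_s: 3.1
tcp_pos: [0.6011, -0.0113, 0.0987]
tcp_rot: [-0.001, 0.656, 0.755, -0.0]
wrist_force: [-0.6, 0.0, 0.7]
opening: -0.0004
gripper_force: 0.0
```

Request:
carry_out:
  commands:
    - {"hand":-1,"offset":[0,-0.002,0],"roll":0}
    - {"hand":-1,"offset":[0,-0.004,0],"roll":0}
    - {"hand":-1,"offset":[0,-0.006,0],"roll":0}
    - {"hand":-1,"offset":[0,-0.008,0],"roll":0}

```text
time_s: 3.5
tcp_pos: [0.5936, -0.0125, 0.0999]
tcp_rot: [0.0, 0.656, 0.755, 0.0]
wrist_force: [-0.5, -0.7, -0.3]
opening: -0.0002
gripper_force: 0.0
```

Request:
carry_out:
  commands:
    - {"hand":-1,"offset":[0,-0.002,0],"roll":0}
    - {"hand":-1,"offset":[0,-0.004,0],"roll":0}
    - {"hand":-1,"offset":[0,-0.004,0],"roll":0}

```text
time_s: 3.8
tcp_pos: [0.5904, -0.0126, 0.0997]
tcp_rot: [0.001, 0.656, 0.755, 0.001]
wrist_force: [3.3, 0.8, 0.8]
opening: -0.0001
gripper_force: 2.0
```

Request:
carry_out:
  commands:
    - {"hand":-1,"offset":[0,-0.002,0],"roll":0}
    - {"hand":-1,"offset":[0,-0.004,0],"roll":0}
    - {"hand":-1,"offset":[0,-0.004,0],"roll":0}

```text
time_s: 4.1
tcp_pos: [0.5864, -0.0128, 0.0996]
tcp_rot: [0.0, 0.656, 0.755, 0.001]
wrist_force: [3.6, 3.9, 0.9]
opening: 0.0001
gripper_force: 2.3
```

```bash
cat >> h.py <<'E'
def plan(dials,r=.034,D=.0195,n=5):
    s=observe(); M=RW(s['tcp_rot']).as_matrix(); p=s['tcp_pos'][:2]; base=W(5,-68)
    ya=np.arctan2(M[1,1],M[0,1])  # tool y world angle; want = phi-90deg
    for th in dials:
        f=yaw+np.pi+th; u=np.array([np.cos(f),np.sin(f)]); t=np.array([-u[1],u[0]])
        q=base+r*u-D*t; d=M[:2,:2].T@(q-p); roll=-(((f-np.pi/2-ya)+np.pi/2)%np.pi-np.pi/2)
        print(round(th,2),'off',d.round(4),'roll',round(roll,3),'xy',q.round(4))
E
python3 -c "
from h import *
plan(np.arange(-1.1,0.3,.1))"
```

```text
-1.1 off [-0.0005 -0.0001] roll -0.13 xy [ 0.5863 -0.0132]
-1.0 off [ 0.0008 -0.0038] roll -0.23 xy [ 0.5825 -0.0125]
-0.9 off [ 0.0018 -0.0076] roll -0.33 xy [ 0.5786 -0.0121]
-0.8 off [ 0.0023 -0.0115] roll -0.43 xy [ 0.5747 -0.0121]
-0.7 off [ 0.0025 -0.0154] roll -0.53 xy [ 0.5708 -0.0125]
-0.6 off [ 0.0022 -0.0193] roll -0.63 xy [ 0.567  -0.0132]
-0.5 off [ 0.0016 -0.0232] roll -0.73 xy [ 0.5632 -0.0144]
-0.4 off [ 0.0006 -0.027 ] roll -0.83 xy [ 0.5596 -0.0159]
-0.3 off [-0.0008 -0.0306] roll -0.93 xy [ 0.5562 -0.0178]
-0.2 off [-0.0025 -0.0341] roll -1.03 xy [ 0.5529 -0.02  ]
-0.1 off [-0.0046 -0.0375] roll -1.13 xy [ 0.5499 -0.0225]
0.0 off [-0.007  -0.0406] roll -1.23 xy [ 0.5472 -0.0254]
0.1 off [-0.0097 -0.0434] roll -1.33 xy [ 0.5448 -0.0284]
0.2 off [-0.0126 -0.046 ] roll -1.43 xy [ 0.5427 -0.0317]
```

Request:
carry_out:
  commands:
    - {"hand":-1,"offset":[-0.0003,-0.001,0],"roll":-0.13}
    - {"hand":-1,"offset":[0.0008,-0.0038,0],"roll":-0.23}
    - {"hand":-1,"offset":[0.0018,-0.0076,0],"roll":-0.33}
    - {"hand":-1,"offset":[0.0023,-0.0115,0],"roll":-0.43}
    - {"hand":-1,"offset":[0.0025,-0.0154,0],"roll":-0.53}

```text
time_s: 4.6
tcp_pos: [0.5708, -0.0117, 0.0995]
tcp_rot: [0.0, 0.433, 0.901, 0.001]
wrist_force: [4.5, 5.5, -0.3]
opening: 0.0001
gripper_force: 3.2
```

Request:
carry_out:
  commands:
    - {"hand":-1,"offset":[0.0018,-0.0035,0],"roll":-0.1}
    - {"hand":-1,"offset":[0.0032,-0.0071,0],"roll":-0.2}
    - {"hand":-1,"offset":[0.0042,-0.0109,0],"roll":-0.3}
    - {"hand":-1,"offset":[0.0049,-0.0148,0],"roll":-0.4}
    - {"hand":-1,"offset":[0.0049,-0.0148,0],"roll":-0.4}

```text
time_s: 5.1
tcp_pos: [0.5554, -0.018, 0.0995]
tcp_rot: [0.0, 0.246, 0.969, 0.0]
wrist_force: [2.9, 3.6, 0.5]
opening: -0.0
gripper_force: 2.1
```

Run:
```python
from h import *
im=camera('scene'); cv2.imwrite('pics/s2.png',im)
cv2.imwrite('pics/s2c.png',cv2.resize(im[125:225,310:430],None,fx=5,fy=5,interpolation=cv2.INTER_CUBIC))
s=observe();print(s['tcp_pos'],s['wrist_force'],s['q'])
plan(np.arange(-.4,.35,.1))
```

```text
[ 0.55542631 -0.01801578  0.09940582] [1.92229604 3.96038497 0.80568989] [-0.14070932  0.56022466  0.13479324  1.91543949 -0.11621429  0.67316533
  1.13451443]
-0.4 off [-0.0027  0.0038] roll 0.099 xy [ 0.5596 -0.0159]
-0.3 off [-0.0005  0.0005] roll -0.001 xy [ 0.5562 -0.0178]
-0.2 off [ 0.0012 -0.003 ] roll -0.101 xy [ 0.5529 -0.02  ]
-0.1 off [ 0.0026 -0.0066] roll -0.201 xy [ 0.5499 -0.0225]
-0.0 off [ 0.0037 -0.0104] roll -0.301 xy [ 0.5472 -0.0254]
0.1 off [ 0.0043 -0.0142] roll -0.401 xy [ 0.5448 -0.0284]
0.2 off [ 0.0046 -0.0182] roll -0.501 xy [ 0.5427 -0.0317]
0.3 off [ 0.0045 -0.0221] roll -0.601 xy [ 0.5409 -0.0352]
```

View pics/s2c.png

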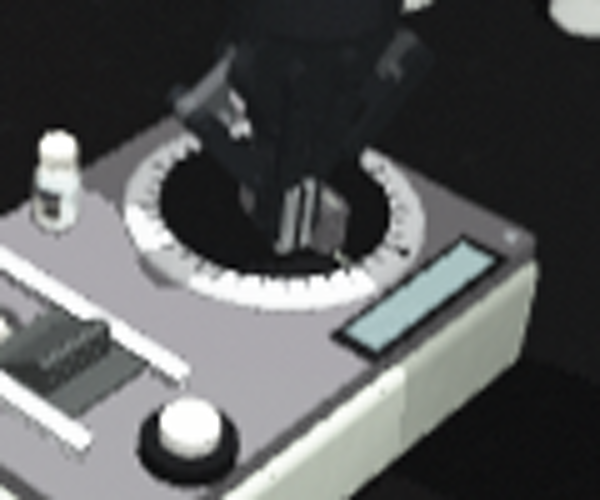

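The crop shows the fingertips against the bar, the index line ending at about crop (347,262) = px (379.4,177.4), and the dotted line at crop (403,252) = px (390.6,175.4). Continue to about 0.1.

Request:
carry_out:
  commands:
    - {"hand":-1,"offset":[0.0012,-0.003,0],"roll":-0.1}
    - {"hand":-1,"offset":[0.0026,-0.0066,0],"roll":-0.2}
    - {"hand":-1,"offset":[0.0037,-0.0104,0],"roll":-0.3}
    - {"hand":-1,"offset":[0.0043,-0.0142,0],"roll":-0.4}
    - {"hand":-1,"offset":[0.0043,-0.0142,0],"roll":-0.4}

```text
time_s: 5.65
tcp_pos: [0.5445, -0.0287, 0.0993]
tcp_rot: [-0.0, 0.05, 0.999, 0.0]
wrist_force: [1.0, 4.0, 1.4]
opening: -0.0002
gripper_force: 2.0
```

Run:
```python
from h import *
for a in ((379.4,177.4,.093),(390.6,175.4,.09)): print(ang(on('scene',*a)))
im=camera('scene'); cv2.imwrite('pics/s3.png',im)
k=im[150:195,345:405]
t=cv2.imread('pics/scene0.png')[150:195,345:405]
cv2.imwrite('pics/s3c.png',np.vstack([cv2.resize(x,(400,300),interpolation=cv2.INTER_CUBIC) for x in(t,k)]))
for th in (.2,.25,.28,.3): 
  f=yaw+np.pi+th; print(th,px('scene',[*(W(5,-68)+.0555*np.array([np.cos(f),np.sin(f)])),.093]),px('scene',[*(W(5,-68)+.0675*np.array([np.cos(f),np.sin(f)])),.09]))
s=observe();print(s['tcp_pos'],s['wrist_force'])
plan(np.arange(0,.35,.05))
```

```text
(np.float64(-0.2017764109846609), np.float64(57.03565504262773))
(np.float64(0.24087003890351358), np.float64(69.14675229545234))
0.2 [384.96289513 172.92460055] [389.44146135 175.77879086]
0.25 [385.47335876 172.30895624] [390.05378109 175.02152168]
0.28 [385.75253893 171.9311946 ] [390.38775905 174.557171  ]
0.3 [385.92724293 171.67609969] [390.59634905 174.24373824]
[ 0.54462806 -0.02864669  0.09932145] [0.97184688 3.88353337 2.23132284]
0.0 off [-0.0022  0.0035] roll 0.097 xy [ 0.5472 -0.0254]
0.05 off [-0.0011  0.0019] roll 0.047 xy [ 0.5459 -0.0269]
0.1 off [-0.0001  0.0002] roll -0.003 xy [ 0.5448 -0.0284]
0.15 off [ 0.0008 -0.0015] roll -0.053 xy [ 0.5437 -0.03  ]
0.2 off [ 0.0017 -0.0033] roll -0.103 xy [ 0.5427 -0.0317]
0.25 off [ 0.0024 -0.0051] roll -0.153 xy [ 0.5417 -0.0334]
0.3 off [ 0.0031 -0.0069] roll -0.203 xy [ 0.5409 -0.0352]
```

View pics/s3c.png

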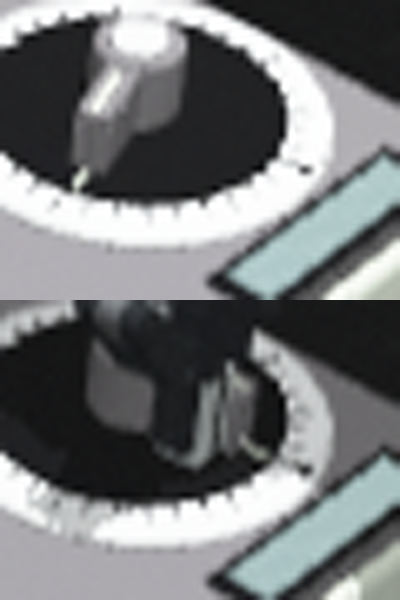

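Index end now at crop (265,457) = px (384.8,173.6), dot at px (390.7,175.4): about 0.1 rad still to go. Push a bit more, then back off and look from the top.

Request:
carry_out:
  commands:
    - {"hand":-1,"offset":[0.0008,-0.0015,0],"roll":-0.05}
    - {"hand":-1,"offset":[0.0017,-0.0033,0],"roll":-0.1}
    - {"hand":-1,"offset":[0.0017,-0.0033,0],"roll":-0.1}

```text
time_s: 6.0
tcp_pos: [0.5426, -0.0317, 0.0993]
tcp_rot: [-0.0, 0.001, 1.0, 0.0]
wrist_force: [-0.4, 4.4, 2.8]
opening: 0.0002
gripper_force: 2.1
```

Request:
carry_out:
  commands:
    - {"hand":-1,"offset":[0.002,0.012,0],"roll":0}
    - {"hand":-1,"offset":[0.002,0.015,-0.03],"roll":0}
    - {"hand":-1,"offset":[0.002,0.04,-0.06],"roll":0}
    - {"hand":-1,"offset":[0.02,0.085,-0.06],"roll":0}
    - {"hand":-1,"offset":[0.03,0.13,-0.06],"roll":0}

```text
time_s: 6.5
tcp_pos: [0.5119, 0.0986, 0.1599]
tcp_rot: [0.0, 0.003, 1.0, -0.0]
wrist_force: [1.6, 0.5, -0.1]
opening: 0.0
gripper_force: 0.0
```

Run:
```python
from h import *
im=camera('top'); cv2.imwrite('pics/t4.png',im); camera_s=camera('scene'); cv2.imwrite('pics/s4.png',camera_s)
a=cv2.resize(im[140:255,285:445],(480,345),interpolation=cv2.INTER_CUBIC)
b=cv2.resize(im[180:235,355:405],(300,330),interpolation=cv2.INTER_CUBIC)
o=np.zeros((345,790,3),np.uint8);o[:,:480]=a;o[:330,485:785]=b
cv2.imwrite('pics/t4c.png',o)
s=observe();print(s['tcp_pos'],s['wrist_force'])
```

```text
[0.51066807 0.10534523 0.15929219] [ 1.02684568 -0.35015953  0.36839401]
```

View pics/t4c.png

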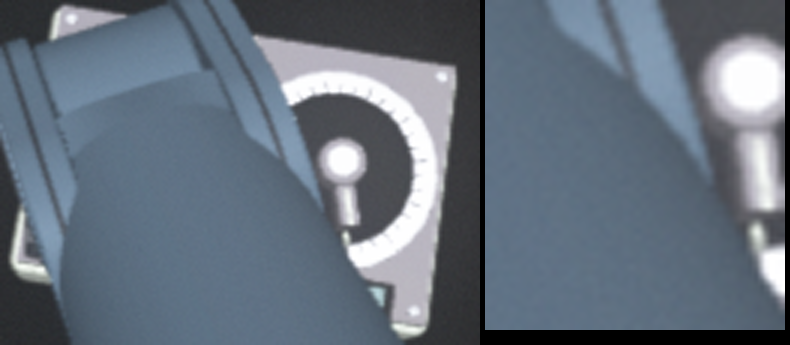

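The top view shows the hub, the bar and the index line (enlarged at (757,235) = px (400.4,219.2)); the arm hides the dotted line. I do the shield next, and check the dial later with the arm further away.

Request:
carry_out:
  commands:
    - {"hand":-1,"offset":[-0.04,0.002,0],"roll":0.1}
    - {"hand":-1,"offset":[-0.052,0.0023,0.01],"roll":0.2}
    - {"hand":-1,"offset":[-0.052,0.0023,0.035],"roll":0.2}
    - {"hand":-1,"offset":[-0.052,0.0023,0.061],"roll":0.2}
    - {"hand":-1,"offset":[-0.052,0.0023,0.061],"roll":0.2}

```text
time_s: 7.1
tcp_pos: [0.5623, 0.0998, 0.0951]
tcp_rot: [-0.003, 0.101, 0.995, -0.001]
wrist_force: [0.0, 0.1, -0.2]
opening: -0.0
gripper_force: 0.0
```

Run:
```python
from h import *
print('idx',ang(on('top',400.4,219.2,.093)))
im=camera('scene'); cv2.imwrite('pics/s5.png',im)
o=[cv2.resize(im[140:230,265:400],(540,360),interpolation=cv2.INTER_CUBIC)]
a=cv2.imread('pics/s4.png'); 
b=cv2.resize(a[160:185,370:400],(250,208),interpolation=cv2.INTER_CUBIC); c=cv2.resize(im[160:185,370:400],(250,208),interpolation=cv2.INTER_CUBIC)
L=np.zeros((420,800,3),np.uint8);L[:360,:540]=o[0];L[:208,545:795]=b;L[210:418,545:795]=c
cv2.imwrite('pics/s5c.png',L)
s=observe();p=s['tcp_pos'];print(p,s['wrist_force'],Rz(-yaw)@(p[:2]-O))
```

```text
idx (np.float64(0.29518991224275704), np.float64(49.378137570041055))
[0.5633354  0.0999579  0.09691165] [-0.42009565  0.50451916 -0.00194145] [-0.03809096  0.07752003]
```

View pics/s5c.png

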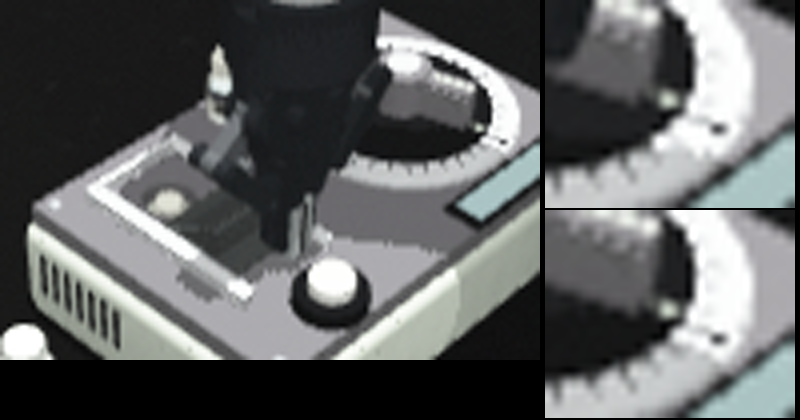

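The scene crop shows the fingertips down between the rails in front of the shield's ribbed face, clear of the key (330,285). The index end (668,308) lies close to the dotted line (690-718, 330-338).

Request:
carry_out:
  commands:
    - {"hand":-1,"offset":[-0.003,0.006,0],"roll":0}
    - {"hand":-1,"offset":[-0.008,0.006,0],"roll":0}
    - {"hand":-1,"offset":[-0.013,0.006,0],"roll":0}
    - {"hand":-1,"offset":[-0.018,0.006,0],"roll":0}
    - {"hand":-1,"offset":[-0.023,0.006,0],"roll":0}

```text
time_s: 7.65
tcp_pos: [0.589, 0.1015, 0.0987]
tcp_rot: [0.0, 0.1, 0.995, 0.0]
wrist_force: [-2.3, 1.8, 1.2]
opening: -0.0
gripper_force: 1.1
```

Request:
carry_out:
  commands:
    - {"hand":-1,"offset":[-0.005,0,0],"roll":0}
    - {"hand":-1,"offset":[-0.01,0,0],"roll":0}
    - {"hand":-1,"offset":[-0.015,0,0],"roll":0}
    - {"hand":-1,"offset":[-0.02,0,0],"roll":0}
    - {"hand":-1,"offset":[-0.023,0,0],"roll":0}

```text
time_s: 8.15
tcp_pos: [0.6117, 0.0968, 0.0983]
tcp_rot: [0.0, 0.1, 0.995, 0.0]
wrist_force: [-1.4, 0.5, 1.0]
opening: -0.0003
gripper_force: 1.1
```

Request:
carry_out:
  commands:
    - {"hand":-1,"offset":[-0.003,0,0],"roll":0}
    - {"hand":-1,"offset":[-0.006,0,0],"roll":0}
    - {"hand":-1,"offset":[-0.006,0,0],"roll":0}

```text
time_s: 8.45
tcp_pos: [0.6176, 0.0955, 0.0983]
tcp_rot: [0.0, 0.1, 0.995, -0.0]
wrist_force: [0.2, 0.0, 0.7]
opening: -0.0001
gripper_force: 0.0
```

Request:
carry_out:
  commands:
    - {"hand":-1,"offset":[-0.002,0,0],"roll":0}
    - {"hand":-1,"offset":[-0.004,0,0],"roll":0}

```text
time_s: 8.65
tcp_pos: [0.6208, 0.0949, 0.0982]
tcp_rot: [-0.0, 0.1, 0.995, -0.0]
wrist_force: [-5.3, 1.6, 1.5]
opening: 0.0001
gripper_force: 3.7
```

Request:
carry_out:
  commands:
    - {"hand":-1,"offset":[-0.002,0,0],"roll":0}
    - {"hand":-1,"offset":[-0.004,0,0],"roll":0}

```text
time_s: 8.85
tcp_pos: [0.621, 0.0948, 0.098]
tcp_rot: [-0.004, 0.1, 0.995, -0.0]
wrist_force: [-20.4, 3.6, 15.9]
opening: -0.0001
gripper_force: 10.5
```

Request:
carry_out:
  commands:
    - {"hand":-1,"offset":[-0.001,0,0],"roll":0}
    - {"hand":-1,"offset":[-0.002,0,0],"roll":0}

```text
time_s: 9.05
tcp_pos: [0.6211, 0.0948, 0.098]
tcp_rot: [-0.006, 0.1, 0.995, -0.0]
wrist_force: [-24.1, 3.3, 18.6]
opening: 0.0002
gripper_force: 12.7
```

Request:
carry_out:
  commands:
    - {"hand":-1,"offset":[0.02,0,0],"roll":0}
    - {"hand":-1,"offset":[0.02,0,-0.04],"roll":0}
    - {"hand":-1,"offset":[0.03,0.01,-0.08],"roll":0}
    - {"hand":-1,"offset":[0.06,0.04,-0.09],"roll":0}
    - {"hand":-1,"offset":[0.09,0.075,-0.09],"roll":0}

```text
time_s: 9.55
tcp_pos: [0.5553, 0.1846, 0.191]
tcp_rot: [0.003, 0.102, 0.995, 0.001]
wrist_force: [-0.0, 1.2, 0.0]
opening: 0.0004
gripper_force: 0.0
```

Request:
carry_out:
  commands:
    - {"hand":-1,"offset":[0.03,0.035,0],"roll":0}
    - {"hand":-1,"offset":[0.06,0.07,0],"roll":0}
    - {"hand":-1,"offset":[0.08,0.11,0],"roll":0}
    - {"hand":-1,"offset":[0.09,0.15,0],"roll":0}
    - {"hand":-1,"offset":[0.09,0.15,0],"roll":0}

```text
time_s: 10.05
tcp_pos: [0.4934, 0.3574, 0.1883]
tcp_rot: [-0.0, 0.096, 0.995, 0.002]
wrist_force: [0.3, -0.4, -0.2]
opening: 0.0002
gripper_force: 0.0
```

Run:
```python
from h import *
ims=[camera('top').astype(float) for _ in range(6)]
im=np.mean(ims,0).astype(np.uint8); cv2.imwrite('pics/t6.png',im)
cv2.imwrite('pics/s6.png',camera('scene'))
a=cv2.resize(im[140:255,285:445],(480,345),interpolation=cv2.INTER_CUBIC)
b=cv2.resize(im[185:235,378:418],(312,390),interpolation=cv2.INTER_CUBIC)
o=np.zeros((390,800,3),np.uint8);o[:345,:480]=a;o[:390,485:797]=b
cv2.imwrite('pics/t6c.png',o)
s=observe();print(s['time_s'],s['tcp_pos'],RW(s['tcp_rot']).as_matrix()[:2,:2])
```

```text
10.4 [0.49604293 0.34860559 0.18844149] [[-0.97946029  0.20163686]
 [ 0.2016367   0.97946029]]
```

View pics/t6c.png

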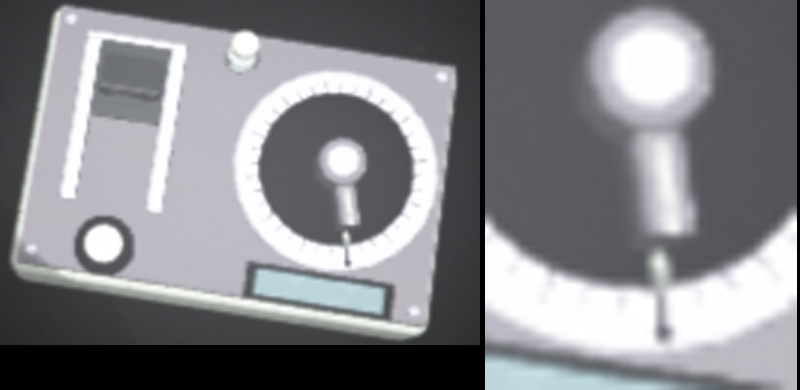

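Shield is home against the back rail; the index line (enlarged (656,262)) very nearly meets the dotted line ((660,295)-(663,333)). Quantify the residual.

Run:
```python
from h import *
g=cv2.imread('pics/t6.png').astype(float).mean(2); g0=cv2.imread('pics/top0.png').astype(float).mean(2)
for r in range(215,231):
    s=g[r,395:407]; bg=np.median(s); dark=r>=222
    w=np.clip((bg-s if dark else s-bg)-8,0,None)
    # keep around peak
    k=w.argmax(); w=np.where(abs(np.arange(12)-k)<=2,w,0)
    if w.sum()<15: continue
    c=395+(w*np.arange(12)).sum()/w.sum()
    a=ang(on('top',c,r,.09 if dark else .093)); print(r,dark,round(c,2),int(w.sum()),np.round(a,3))
```

```text
215 False 401.49 18 [ 0.383 41.044]
216 False 399.56 21 [ 0.278 42.499]
217 False 399.78 133 [ 0.282 44.639]
218 False 399.83 272 [ 0.278 46.741]
219 False 400.02 231 [ 0.28  48.873]
220 False 400.18 133 [ 0.281 50.994]
221 False 405.34 129 [ 0.472 55.211]
222 True 399.38 82 [ 0.25  54.677]
223 True 400.13 81 [ 0.274 56.905]
224 True 400.19 91 [ 0.271 59.006]
225 True 400.2 100 [ 0.267 61.097]
226 True 400.28 125 [ 0.266 63.198]
227 True 400.45 232 [ 0.267 65.315]
228 True 400.44 130 [ 0.263 67.397]
229 True 405.35 70 [ 0.404 71.081]
```

Run:
```python
from h import *
im=cv2.imread('pics/t6.png'); g=cv2.resize(im.min(2)[150:245,350:445],None,fx=4,fy=4,interpolation=cv2.INTER_CUBIC)
c0=None
for th in(110,130,150,190,205):
    m=((g>th)*255).astype(np.uint8)
    cs,_=cv2.findContours(255-m,cv2.RETR_LIST,cv2.CHAIN_APPROX_NONE)
    for k in cs:
        k=cv2.convexHull(k)
        if len(k)<8: continue
        (x,y),a,t=cv2.fitEllipse(k)
        if 190<max(a)<300 and max(a)/min(a)<1.1:
            u,v=350+(x-1.5)/4,150+(y-1.5)/4; print(th,np.round(a,0),round(u,2),round(v,2),on('top',u,v,.09 if max(a)>240 else .093).round(4))
print(W(5,-68))
def resid(ax):
    f=lambda u,v,z:(lambda d:np.arctan2(d[1],d[0]))(Rz(-yaw)@(on('top',u,v,z)[:2]-ax))
    i=np.mean([f(*p,.093) for p in((399.78,217),(399.83,218),(400.02,219),(400.18,220))])
    d=np.mean([f(*p,.09) for p in((400.13,223),(400.19,224),(400.2,225),(400.28,226),(400.45,227),(400.44,228))])
    return i-d
for dy in(-.002,-.001,0,.001,.002): print(dy,resid(W(5,-68)+[0,dy]).round(4))
```

```text
110 [198. 204.] 396.64 195.92 [ 0.5772 -0.0507  0.093 ]
130 [200. 206.] 396.62 195.95 [ 0.5771 -0.0507  0.093 ]
150 [201. 207.] 396.63 195.97 [ 0.577  -0.0507  0.093 ]
190 [271. 287.] 396.57 196.59 [ 0.5763 -0.051   0.09  ]
205 [207. 227.] 397.03 197.58 [ 0.5736 -0.0513  0.093 ]
205 [268. 279.] 396.42 196.52 [ 0.5764 -0.0507  0.09  ]
[ 0.57665131 -0.05122278]
-0.002 0.0026
-0.001 0.0074
0 0.0122
0.001 0.017
0.002 0.0218
```

```bash
cat > m.py <<'E'
from h import *
def prof(n,g,ax,r,z,th):
    f=yaw+np.pi+th; P=np.array([px(n,[ax[0]+r*np.cos(t),ax[1]+r*np.sin(t),z]) for t in f]).astype(np.float32)
    return cv2.remap(g.astype(np.float32),P[None,:,0],P[None,:,1],cv2.INTER_CUBIC)[0]
def peak(w,th):
    w=np.clip(w-.4*w.max(),0,None); k=w.argmax(); w=np.where(abs(th-th[k])<.06,w,0); return (w*th).sum()/w.sum()
def both(n,im,ax):
    th=np.arange(.1,.45,.004); g=im.astype(float).mean(2)
    i=[peak((lambda s:s-np.median(s))(prof(n,g,ax,r,.093,th)),th) for r in np.arange(.047,.0525,.001)]
    d=[peak((lambda s:np.median(s)-s)(prof(n,g,ax,r,.09,th)),th) for r in np.arange(.060,.0695,.001)]
    return np.round([np.mean(i),np.std(i),np.mean(d),np.std(d),np.mean(i)-np.mean(d)],4)
def axis(n,im):  # fit circle from disc edge points found on radial profiles (disc height)
    g=im.astype(float).mean(2); ax=W(5,-68).copy()
    for _ in range(4):
        rs=np.arange(.050,.062,.0005); th=np.arange(-3.1,3.1,.1); E=[]
        for t in th:
            s=np.array([prof(n,g,ax,r,.0915,np.array([t]))[0] for r in rs]); E.append(rs[np.argmax(np.diff(cv2.GaussianBlur(s[:,None],(1,5),0)[:,0]))])
        E=np.array(E); f=yaw+np.pi+th; ok=abs(E-np.median(E))<.003
        S=np.c_[np.cos(f),np.sin(f),np.ones_like(f)][ok]; c=np.linalg.lstsq(S,E[ok],rcond=None)[0]; ax+=c[:2]
    return ax,c[2],ok.sum()
E
python3 - <<'E'
from m import *
for n,f in(('top','t6'),('scene','s6')):
    im=cv2.imread(f'pics/{f}.png'); ax,r,k=axis(n,im); print(n,ax.round(4),round(r,4),k,both(n,im,ax))
E
```

```text
Traceback (most recent call last):
  File "m.py", line 17, in axis
    s=np.array([prof(n,g,ax,r,.0915,np.array([t]))[0] for r in rs]); E.append(rs[np.argmax(np.diff(cv2.GaussianBlur(s[:,None],(1,5),0)[:,0]))])
                ~~~~^^^^^^^^^^^^^^^^^^^^^^^^^^^^^^
  File "m.py", line 3, in prof
    f=yaw+np.pi+th; P=np.array([px(n,[ax[0]+r*np.cos(t),ax[1]+r*np.sin(t),z]) for t in f]).astype(np.float32)
                                ~~^^^^^^^^^^^^^^^^^^^^^^^^^^^^^^^^^^^^^^^^^^^
  File "h.py", line 10, in px
    c=calibration(n); x=RW(c['attitude']).inv().apply(np.asarray(p)-c['eye']); return np.array([c['cx']+c['fx']*x[0]/-x[2], c['cy']+c['fy']*x[1]/x[2]])
ValueError: time passes only in moves, steps and waits
```

```bash
sed -i 's/^def RW/import functools, rig\ncalibration=functools.lru_cache(None)(rig.calibration)\ndef RW/' h.py
python3 - <<'E'
from m import *
for n,f in(('top','t6'),('scene','s6')):
    im=cv2.imread(f'pics/{f}.png'); ax,r,k=axis(n,im); print(n,ax.round(4),round(r,4),k,both(n,im,ax))
print(observe()['time_s'])
E
```

```text
top [ 0.5778 -0.0509] 0.0545 62 [0.2848 0.0018 0.2682 0.002  0.0166]
scene [ 0.5754 -0.0509] 0.0553 60 [0.2947 0.0149 0.2697 0.0097 0.025 ]
10.4
```

Both views say the index overshoots by about 0.017 rad (1 mm at the rim). I nudge it back from the other flank.

Request:
carry_out:
  commands:
    - {"hand":-1,"offset":[-0.014,-0.043,0],"roll":0}
    - {"hand":-1,"offset":[-0.028,-0.086,0],"roll":0}
    - {"hand":-1,"offset":[-0.042,-0.129,0],"roll":0}
    - {"hand":-1,"offset":[-0.056,-0.172,0],"roll":0}
    - {"hand":-1,"offset":[-0.07,-0.215,0],"roll":0}

```text
time_s: 10.9
tcp_pos: [0.5211, 0.1227, 0.1886]
tcp_rot: [0.0, 0.101, 0.995, 0.0]
wrist_force: [1.3, -0.1, -0.3]
opening: 0.0001
gripper_force: 0.0
```

Request:
carry_out:
  commands:
    - {"hand":-1,"offset":[-0.013,-0.042,0],"roll":-0.1}
    - {"hand":-1,"offset":[-0.026,-0.084,0],"roll":-0.2}
    - {"hand":-1,"offset":[-0.04,-0.126,0],"roll":-0.283}
    - {"hand":-1,"offset":[-0.053,-0.168,0],"roll":-0.283}
    - {"hand":-1,"offset":[-0.0655,-0.198,0],"roll":-0.283}

```text
time_s: 11.4
tcp_pos: [0.545, -0.0862, 0.1886]
tcp_rot: [0.0, -0.039, 0.999, -0.001]
wrist_force: [-0.2, 0.8, 0.4]
opening: -0.0
gripper_force: 0.0
```

Request:
carry_out:
  commands:
    - {"hand":-1,"offset":[0,0,0],"roll":0}
    - {"hand":-1,"offset":[0,0,0],"roll":0}

```text
time_s: 11.6
tcp_pos: [0.5454, -0.0831, 0.1883]
tcp_rot: [0.0, -0.039, 0.999, -0.0]
wrist_force: [-0.2, 0.9, -0.4]
opening: 0.0
gripper_force: 0.0
```

Request:
carry_out:
  commands:
    - {"hand":-1,"offset":[0,0,0.04],"roll":0}
    - {"hand":-1,"offset":[0,0,0.075],"roll":0}
    - {"hand":-1,"offset":[0,0,0.089],"roll":0}
    - {"hand":-1,"offset":[0,0,0.089],"roll":0}

```text
time_s: 12.0
tcp_pos: [0.5442, -0.0801, 0.0974]
tcp_rot: [-0.002, -0.042, 0.999, 0.001]
wrist_force: [-0.2, 0.9, 0.2]
opening: 0.0001
gripper_force: 0.0
```

Request:
carry_out:
  commands:
    - {"hand":-1,"offset":[0,0.0015,0],"roll":0}
    - {"hand":-1,"offset":[0,0.003,0],"roll":0}
    - {"hand":-1,"offset":[0,0.004,0],"roll":0}
    - {"hand":-1,"offset":[0,0.004,0],"roll":0}

```text
time_s: 12.4
tcp_pos: [0.5459, -0.0773, 0.1002]
tcp_rot: [0.001, -0.041, 0.999, -0.0]
wrist_force: [0.4, 0.4, 0.7]
opening: 0.0003
gripper_force: 0.0
```

Request:
carry_out:
  commands:
    - {"hand":-1,"offset":[0,0.001,0],"roll":0}
    - {"hand":-1,"offset":[0,0.001,0],"roll":0}

```text
time_s: 12.6
tcp_pos: [0.5454, -0.0765, 0.0995]
tcp_rot: [0.0, -0.041, 0.999, -0.0]
wrist_force: [-0.5, -0.1, -0.2]
opening: 0.0001
gripper_force: 0.0
```

Request:
carry_out:
  commands:
    - {"hand":-1,"offset":[0,0.001,0],"roll":0}
    - {"hand":-1,"offset":[0,0.001,0],"roll":0}

```text
time_s: 12.8
tcp_pos: [0.5452, -0.0755, 0.0993]
tcp_rot: [-0.0, -0.041, 0.999, 0.0]
wrist_force: [-0.4, 0.2, -0.0]
opening: -0.0001
gripper_force: 0.0
```

Request:
carry_out:
  commands:
    - {"hand":-1,"offset":[0,0.0006,0],"roll":0}
    - {"hand":-1,"offset":[0,0.0006,0],"roll":0}

```text
time_s: 13.0
tcp_pos: [0.5452, -0.075, 0.0993]
tcp_rot: [-0.0, -0.041, 0.999, 0.0]
wrist_force: [-0.3, -0.6, -0.1]
opening: 0.0
gripper_force: 0.0
```

Request:
carry_out:
  commands:
    - {"hand":-1,"offset":[0,0.0006,0],"roll":0}
    - {"hand":-1,"offset":[0,0.0006,0],"roll":0}

```text
time_s: 13.2
tcp_pos: [0.5451, -0.0744, 0.0993]
tcp_rot: [-0.0, -0.041, 0.999, 0.0]
wrist_force: [-0.3, 0.5, 0.5]
opening: -0.0002
gripper_force: 0.0
```

Request:
carry_out:
  commands:
    - {"hand":-1,"offset":[0,0.0006,0],"roll":0}
    - {"hand":-1,"offset":[0,0.0006,0],"roll":0}

```text
time_s: 13.4
tcp_pos: [0.5451, -0.0738, 0.0993]
tcp_rot: [0.0, -0.041, 0.999, -0.0]
wrist_force: [0.3, 0.2, -0.5]
opening: -0.0001
gripper_force: 0.0
```

Request:
carry_out:
  commands:
    - {"hand":-1,"offset":[0,0.0006,0],"roll":0}
    - {"hand":-1,"offset":[0,0.0006,0],"roll":0}

```text
time_s: 13.6
tcp_pos: [0.5451, -0.0732, 0.0993]
tcp_rot: [0.0, -0.041, 0.999, 0.0]
wrist_force: [0.2, -0.7, 0.6]
opening: -0.0002
gripper_force: 0.0
```

Request:
carry_out:
  commands:
    - {"hand":-1,"offset":[0,0.0006,0],"roll":0}
    - {"hand":-1,"offset":[0,0.0006,0],"roll":0}

```text
time_s: 13.8
tcp_pos: [0.545, -0.073, 0.0993]
tcp_rot: [0.0, -0.041, 0.999, -0.0]
wrist_force: [0.3, -1.9, -0.9]
opening: 0.0001
gripper_force: 0.9
```

Request:
carry_out:
  commands:
    - {"hand":-1,"offset":[0,0.0004,0],"roll":0}
    - {"hand":-1,"offset":[0,0.0004,0],"roll":0}

```text
time_s: 14.0
tcp_pos: [0.545, -0.0729, 0.0993]
tcp_rot: [0.0, -0.041, 0.999, -0.0]
wrist_force: [0.4, -3.1, -1.0]
opening: -0.0
gripper_force: 1.9
```

Request:
carry_out:
  commands:
    - {"hand":-1,"offset":[0,0.0003,0],"roll":0}
    - {"hand":-1,"offset":[0,0.0003,0],"roll":0}

```text
time_s: 14.2
tcp_pos: [0.5449, -0.0723, 0.0993]
tcp_rot: [-0.0, -0.041, 0.999, -0.0]
wrist_force: [0.1, -4.2, 0.1]
opening: -0.0005
gripper_force: 2.2
```

Request:
carry_out:
  commands:
    - {"hand":-1,"offset":[0,-0.01,0],"roll":0}
    - {"hand":-1,"offset":[0,-0.012,-0.04],"roll":0}
    - {"hand":-1,"offset":[0,-0.012,-0.085],"roll":0}
    - {"hand":-1,"offset":[0,0.03,-0.09],"roll":0}
    - {"hand":-1,"offset":[0,0.075,-0.09],"roll":0}

```text
time_s: 14.7
tcp_pos: [0.54, 0.0023, 0.1913]
tcp_rot: [0.002, -0.039, 0.999, 0.0]
wrist_force: [2.0, 0.7, -0.9]
opening: -0.0001
gripper_force: 0.0
```

Request:
carry_out:
  commands:
    - {"hand":-1,"offset":[0,0.045,0],"roll":0}
    - {"hand":-1,"offset":[0.005,0.09,0],"roll":0}
    - {"hand":-1,"offset":[0.01,0.135,0],"roll":0.05}
    - {"hand":-1,"offset":[0.012,0.18,0],"roll":0.15}
    - {"hand":-1,"offset":[0.015,0.225,0],"roll":0.28}

```text
time_s: 15.2
tcp_pos: [0.5049, 0.2276, 0.1894]
tcp_rot: [-0.0, 0.101, 0.995, 0.0]
wrist_force: [0.7, -0.0, 0.7]
opening: -0.0001
gripper_force: 0.0
```

Request:
carry_out:
  commands:
    - {"hand":-1,"offset":[0,0.045,0],"roll":0}
    - {"hand":-1,"offset":[0,0.09,0],"roll":0}
    - {"hand":-1,"offset":[0,0.125,0],"roll":0}
    - {"hand":-1,"offset":[0,0.125,0],"roll":0}

```text
time_s: 15.6
tcp_pos: [0.5287, 0.3549, 0.1886]
tcp_rot: [-0.001, 0.095, 0.995, 0.002]
wrist_force: [-0.1, 0.2, -0.3]
opening: -0.0001
gripper_force: 0.0
```

Run:
```python
from m import *
for n in('top','scene'):
    im=np.mean([camera(n).astype(float) for _ in range(6)],0).astype(np.uint8); cv2.imwrite(f'pics/{n}7.png',im)
    ax,r,k=axis(n,im); print(n,ax.round(4),round(r,4),k,both(n,im,ax))
s=observe();print(s['time_s'],s['tcp_pos'],RW(s['tcp_rot']).as_matrix()[:2,:2].round(3),(K-s['tcp_pos'][:2]),W(-75,85))
```

```text
top [ 0.5778 -0.0509] 0.0544 62 [ 0.2678  0.0011  0.2683  0.002  -0.0005]
scene [ 0.5755 -0.0512] 0.0555 61 [0.2713 0.0091 0.2654 0.0094 0.0059]
16.2 [0.53001242 0.34802801 0.18945056] [[-0.98   0.197]
 [ 0.197  0.98 ]] [-0.00121242 -0.23392801] [0.52864869 0.11462278]
```

Dial is aligned within 0.3°, and the ring has not moved. Now the key.

Request:
carry_out:
  commands:
    - {"hand":-1,"offset":[-0.009,-0.046,0],"roll":0}
    - {"hand":-1,"offset":[-0.018,-0.092,0],"roll":0}
    - {"hand":-1,"offset":[-0.027,-0.138,0],"roll":0}
    - {"hand":-1,"offset":[-0.036,-0.184,0],"roll":0}
    - {"hand":-1,"offset":[-0.0447,-0.229,0],"roll":0}

```text
time_s: 16.7
tcp_pos: [0.5285, 0.1131, 0.1895]
tcp_rot: [0.0, 0.099, 0.995, 0.0]
wrist_force: [0.9, -0.7, 0.3]
opening: -0.0001
gripper_force: 0.0
```

Request:
carry_out:
  commands:
    - {"hand":-1,"offset":[0,0,0.03],"roll":0}
    - {"hand":-1,"offset":[0,0,0.06],"roll":0}
    - {"hand":-1,"offset":[0,0,0.08],"roll":0}
    - {"hand":-1,"offset":[0,0,0.08],"roll":0}

```text
time_s: 17.1
tcp_pos: [0.5274, 0.1145, 0.1073]
tcp_rot: [-0.002, 0.099, 0.995, -0.001]
wrist_force: [-0.9, -0.6, 0.4]
opening: -0.0003
gripper_force: 0.0
```

Request:
carry_out:
  commands:
    - {"hand":-1,"offset":[0,0,0.002],"roll":0}
    - {"hand":-1,"offset":[0,0,0.004],"roll":0}
    - {"hand":-1,"offset":[0,0,0.006],"roll":0}
    - {"hand":-1,"offset":[0,0,0.006],"roll":0}

```text
time_s: 17.5
tcp_pos: [0.5294, 0.1153, 0.104]
tcp_rot: [0.001, 0.099, 0.995, 0.0]
wrist_force: [0.3, 0.3, 2.5]
opening: -0.0001
gripper_force: 1.2
```

Request:
carry_out:
  commands:
    - {"hand":-1,"offset":[0,0,0.0015],"roll":0}
    - {"hand":-1,"offset":[0,0,0.003],"roll":0}
    - {"hand":-1,"offset":[0,0,0.003],"roll":0}

```text
time_s: 17.8
tcp_pos: [0.5295, 0.1153, 0.1011]
tcp_rot: [0.001, 0.099, 0.995, 0.0]
wrist_force: [0.4, 0.1, 9.5]
opening: -0.0002
gripper_force: 4.4
```

Request:
carry_out:
  commands:
    - {"hand":-1,"offset":[0,0,0.001],"roll":0}
    - {"hand":-1,"offset":[0,0,0.002],"roll":0}
    - {"hand":-1,"offset":[0,0,0.002],"roll":0}

```text
time_s: 18.1
tcp_pos: [0.5296, 0.1153, 0.1006]
tcp_rot: [0.001, 0.099, 0.995, 0.001]
wrist_force: [-6.8, -0.7, 29.9]
opening: -0.0002
gripper_force: 14.8
```

Request:
carry_out:
  commands:
    - {"hand":-1,"offset":[0,0,0.001],"roll":0}
    - {"hand":-1,"offset":[0,0,0.0015],"roll":0}
    - {"hand":-1,"offset":[0,0,0.0015],"roll":0}

```text
time_s: 18.4
tcp_pos: [0.5297, 0.1153, 0.1003]
tcp_rot: [0.002, 0.099, 0.995, 0.001]
wrist_force: [-10.1, -1.7, 44.1]
opening: 0.0004
gripper_force: 22.5
```

Request:
carry_out:
  commands:
    - {"hand":-1,"offset":[0,0,-0.01],"roll":0}
    - {"hand":-1,"offset":[0,0,-0.05],"roll":0}
    - {"hand":-1,"offset":[0,0,-0.09],"roll":0}
    - {"hand":-1,"offset":[0.01,0.045,-0.09],"roll":0}
    - {"hand":-1,"offset":[0.018,0.09,-0.09],"roll":0}

```text
time_s: 18.9
tcp_pos: [0.5294, 0.2067, 0.1883]
tcp_rot: [0.001, 0.101, 0.995, 0.0]
wrist_force: [0.5, 0.5, -0.3]
opening: 0.0002
gripper_force: 0.0
```

Request:
carry_out:
  commands:
    - {"hand":-1,"offset":[0.009,0.046,0],"roll":0}
    - {"hand":-1,"offset":[0.018,0.092,0],"roll":0}
    - {"hand":-1,"offset":[0.027,0.138,0],"roll":0}
    - {"hand":-1,"offset":[0.027,0.138,0],"roll":0}

```text
time_s: 19.3
tcp_pos: [0.5265, 0.3558, 0.1858]
tcp_rot: [-0.001, 0.094, 0.996, 0.002]
wrist_force: [0.6, 0.1, -0.8]
opening: 0.0001
gripper_force: 0.0
```

Run:
```python
from m import *
I={}
for n in('top','scene'):
    im=np.mean([camera(n).astype(float) for _ in range(4)],0).astype(np.uint8); I[n]=im; cv2.imwrite(f'pics/{n}8.png',im)
    ax,r,k=axis(n,im); print(n,both(n,im,ax))
cv2.imwrite('pics/fin.png',np.vstack([cv2.resize(I['top'][120:260,240:450],(450,300)),cv2.resize(I['scene'][130:270,200:410],(450,300))]))
s=observe();print(s['time_s'],s['tcp_pos'],s['wrist_force'])
```

```text
top [ 0.2676  0.0013  0.2681  0.002  -0.0004]
scene [0.2727 0.0088 0.2661 0.0095 0.0066]
19.7 [0.52985766 0.34607795 0.18700502] [0.06360682 0.39416543 0.42352221]
```

View pics/fin.png

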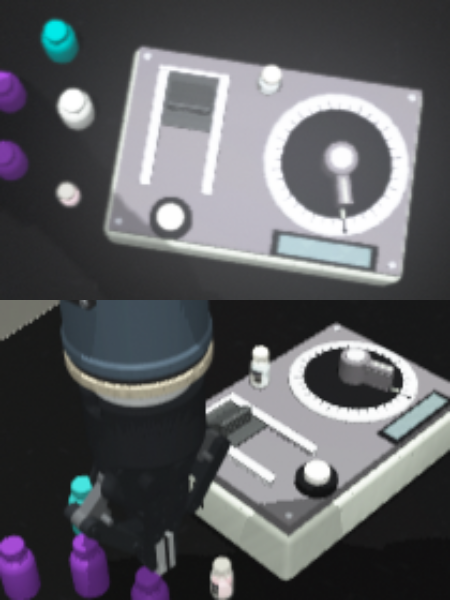

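The final view shows the shield home (187,100), index on the dotted line (343,215), the key back up (318,470), and vials and bottle standing; the robot touches nothing.

```bash
python3 -c "
from rig import *
print(sign_off())"
```

```text
the job is handed in; nothing more can be done
None
```

I handed the job in at about 19.7 s: the dial index is on the dotted line to within about 0.4° by both cameras, and the shield is pushed home to its stop. The read key was then pressed until it bottomed (peak about 44 N at the wrist) and came back up; the ring did not turn, and the vials and bottle are still standing.

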